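# Set up the light source for an evidence examination

## Task

Get this forensic bench ready for a lit examination: put the pink foam packing offcut that lies on the black evidence box into the blue waste bin, and turn the black selector knob of the grey light source clockwise until its white pointer lines up with the green index tab. It is a long turn, so expect to let go of the knob part way and take it again the other way round. Leave the evidence box, the bottle, the jar and the brush where they are.

Things in the scene. Friction and masses are not known exactly. Their poses are not given: they have to be found in the camera images.
- unit: Grey light source, a fixed box 230 (x) x 200 (y) x 90 mm high, a round lens on its +x side. Origin: centre of its underside, straight below the knob's axis. It stands on the left or right of the bench.
- selector (a joint): Angle of the selector knob on the light source's top, rad: 0 at its anticlockwise end stop, growing clockwise seen from above, end stop at 4.8. Moderately stiff (about 0.07 N m); it stays where it is left. It starts near 0 and the green tab lies about 2.9 to 4.1 rad further clockwise.
- knob_grip (a point): Point on the knob's vertical axis at the height to grip, 34 mm above the light source's top. The knob: a black disc 92 mm across and 10 mm thick, on it a black bar grip 84 mm long, 20 mm wide, from 10 to 44 mm above the light source's top, centred on the axis; grip it across the 20 mm. A white line on one half of the bar runs out to a white pointer.
- pointer_tip (a point): Tip of the knob's white pointer, 57 mm from the knob's axis, 12 mm above the light source's top; turns with the knob, in line with the bar.
- index_mark (a point): Point 57 mm from the knob's axis, 12 mm above the light source's top, 3 mm inward of the inner end of the green index tab (a fixed radial tab 24 x 10 mm, 8 mm high, reaching from 60 to 84 mm from the axis). With the pointer lined up, the pointer tip is here.
- offcut: Loose pink foam packing offcut, 35 g: a base 80 (x) x 46 (y) x 24 mm with a step 42 x 46 x 16 mm on its middle, 40 mm high in all. Grip it across y (46 mm). Origin: centre of its underside. It lies on the evidence box at any yaw.
- evidence_box: Black evidence box, 194 (x) x 144 (y) x 75 mm high, 0.9 kg, loose, standing in the tray; a pale paper seal near its +x end. Origin: centre of its underside.
- tray: White fixed tray, 300 (x) x 230 (y) mm, walls 35 mm high, floor 5 mm thick, on the other side of the bench from the light source. Origin: centre of its underside.
- bin: Blue open waste bin, fixed, 150 (x) x 140 (y) x 110 mm high, walls 4 mm, open at the top. Origin: centre of its underside. It stands in the middle of the bench.
- bottle: Amber bottle, 68 mm across, 170 mm high, bystander. Origin: centre of its underside.
- jar: Red powder jar, 56 mm across, 65 mm high, bystander. Origin: centre of its underside.
- brush: Brush, 160 mm long, lying along its x axis, bystander.
Things that resemble listed ones, but are neither listed nor needed, are in the scene too. Of the things shaped like the offcut, the pink one is meant.

How it is judged:
By the outcome, as a careful person would: the job done as asked, in the order asked, and still so for the second after the job is handed in, with the robot touching nothing.
It also fails if it takes over 70 s, if anything falls off the work surface, if the arm or the gripper's body presses on something with over 40 N, if the wrist force passes 120 N, or if a joint passes its speed limit or range.

## Robot

A 6-joint arm with a two-finger parallel gripper is mounted at the origin on the work surface. World frame = base frame: x ahead of the robot, y to its left, z up, the work surface at z = 0. Lengths are in m, angles in rad, forces in N, time in s.
With the tool pointing down it reaches from about 0.35 to 0.775 m from the base axis. Payload 5.5 kg.
Tool frame: the origin (TCP) lies on the centre line of the jaws, within the pads' length; the fingertips stand 11 mm ahead of it and the grasp point (between the pads) lies 8 mm behind it; z points along the fingers, y is the line along which they close (so a half turn about z gives the same grasp; the last joint's range is limited). The gripper opens to 85 mm and grips with 20 to 120 N. Pads are 22 mm wide; open, the fingers measure 114 mm over their backs; the gripper's body (76 mm by 85 mm) begins 54 mm behind the grasp point. The pads swing forward as they close: fully open they stand 13 mm farther back than shut.
Start: joints at [-1.341, 0.313, 0.046, 1.304, 0, 1.431], TCP at [0.208, -0.536, 0.207] pointing down, gripper open.
Joint ranges: [-2.76, 2.76], [-0.86, 1.69], [-1.03, 1.26], [-2.2, 2.34], [-1.47, 1.5], [-3.14, 3.14]. Speed limits (rad/s): [2.57, 2.57, 3.14, 3.14, 3.14, 3.14].

## Interface

Orientations are given as a unit quaternion [w, x, y, z].
In Python, from workcell import env, viewer, order, models gives the robot as it stands.
- The arm moves only by the tool drive_tool, never from a script. Its argument "series" is a list that holds one entry, the list of rows, each a list of 6 numbers: the shift along the tool's x, y, z each as a share of 120 mm, from -1 to 1, then the turn, a rotation vector about the tool's x, y, z each as a share of 180 degrees, from -1 to 1. A call has 1 to 20 rows; each row shifts and turns the commanded pose from where the row before left it, along the tool's axes as they then stand; what a row does not reach is not made up. A row lasts 1/8 s, in which the tool goes at most 62.5 mm and 10.7 degrees, less where a joint would pass 70% of its speed; a pose out of reach is approached as far as the arm can. A call with a number of a shift or a turn outside -1 to 1 is refused whole. A call with a gripper value outside its range is refused whole. "jaw" is the opening, from -1 (shut) to 1 (fully open), set as the call begins (left out, the last holds). The fingers move at their own pace and stop on an object; "grip_force" is the grip in N (left out, the last holds). Time passes only in rows, so rows that do not move let the fingers close. It gives the time, the measured TCP pose, the force, the opening and the grip force at its end, in the units of the state.
- env.get_state(): the state, without advancing time (a new reading comes with each control period).
- viewer.read_camera(name): name is "side" or "top"; returns the picture (480x640x3 uint8, red, green, blue); there is no depth.
- viewer.camera_info(name): a dict with "intrinsics" (3x3 intrinsics, pixels), "D" ([k1, k2, p1, p2, k3] as OpenCV has them; the pictures are not rectified), "R" (3x3) and "t" (3): a world point X has camera coordinates R X + t. Camera axes: x right, y down, z forward; pixel columns grow to the right and rows downward; lengths in m; the calibration is good to about 2 mm. A picture is of the moment at which its call begins. camera_info takes no time and is no camera call.
- order.hand_in(): hands the job in; it is judged then, once.
Trained networks look in the newest picture that a camera, given by its name, has taken for a name from the list of things; names that differ only in an ending like _2 or _b are one class to them, and where a whole thing is asked for, a point or a joint stands for the part that bears it (a point fixed in the world has none). Each returns a list of dicts, best first, with "score" (0 to 1); they miss things now and then, are a little off and sometimes report something else, mostly with a low value. They report only what shows in the picture. A call takes as long as a camera call. They do not tell look-alikes from the thing itself.
- models.silhouettes(label, camera): "region" (480x640 bool, what is visible of it) and "location" ([column, row] in pixels, amid what is visible of it).
The state is a dict: "clock": time; "joint_pos": joint angles; "qvel": joint speeds; "tau": joint torques, N m; "tcp_pos": TCP position; "orientation": TCP orientation; "wrist_force": force on the tool from outside, world axes, zero at the start; "ft_torque": the same for the moment, N m; "finger_gap": finger opening in m; "grip_force": force on a finger pad.
Only numpy, scipy, OpenCV 4.12 (cv2) and the standard library are available. Lean on these libraries where they do the work, as an engineer would, in place of code of your own. Each camera call takes 0.05 s, during which the arm holds its last target. There are 200 camera calls.

## Working session

There is one attempt and no reset: what is moved stays moved. The work goes in short steps, Python scripts to look and compute and a tool call to move; the robot and the scene stay as the last step left them, time stands still between calls to the robot, and variables do not carry over. Pictures are saved under pics/ and viewed, at most 10 in all, crops included, and the job is handed in when it is done.

Besides the shell and the picture viewer there is one more tool, called after "Emit:" as name(argument=value, ...) on one line, values as JSON. drive_tool: Moves the arm, as the interface text tells. Its arguments: {"type":"object","properties":{"series":{"type":"array"},"jaw":{"type":"number"},"grip_force":{"type":"number"}},"required":["series"]}

```bash
ls; mkdir -p pics; cat > h.py <<'E'
import numpy as np, cv2
from workcell import env, viewer, order, models
def info(c):
    i=viewer.camera_info(c); return [np.array(i[k],float) for k in("intrinsics","D","R","t")]
def ray(c,p):
    K,D,R,t=info(c); u=cv2.undistortPoints(np.array(p,float).reshape(1,1,2),K,D).ravel()
    return -R.T@t, R.T@np.array([u[0],u[1],1.])
def atz(c,p,z):
    o,d=ray(c,p); return o+d*(z-o[2])/d[2]
def tri(p1,p2,c1="top",c2="side"):
    o1,d1=ray(c1,p1);o2,d2=ray(c2,p2)
    s=np.linalg.lstsq(np.c_[d1,-d2],o2-o1,rcond=None)[0]
    a=o1+s[0]*d1;b=o2+s[1]*d2
    return (a+b)/2,np.linalg.norm(a-b)
def proj(c,X):
    K,D,R,t=info(c); return cv2.projectPoints(np.array(X,float).reshape(-1,1,3),cv2.Rodrigues(R)[0],t,K,D)[0].reshape(-1,2)
def save(n,im): cv2.imwrite("pics/"+n+".png",cv2.cvtColor(im,cv2.COLOR_RGB2BGR))
def q2R(q):
    from scipy.spatial.transform import Rotation as Ro
    return Ro.from_quat([q[1],q[2],q[3],q[0]]).as_matrix()
E
python3 - <<'E'
from h import *
np.set_printoptions(precision=3,suppress=True)
for c in("top","side"):
    im=viewer.read_camera(c); save(c+"0",im); np.save(c+"0.npy",im)
    K,D,R,t=info(c); print(c,-R.T@t,R[2],K[0,0])
    for l in("offcut","unit","selector","index_mark","pointer_tip","bin","tray","evidence_box","bottle","jar","brush"):
        try:
            for d in models.silhouettes(l,c): print(c,l,round(d["score"],2),np.round(d["location"],1),int(d["region"].sum()))
        except Exception as e: print(l,e)
s=env.get_state();print(s["clock"],s["orientation"],q2R(s["orientation"]),s["finger_gap"])
E
```

```text
pics
top [ 0.426 -0.095  1.671] [ 0.088  0.002 -0.996] 585.586257954235
top offcut 0.88 [476.4 294.1] 494
top offcut 0.87 [464.9 228.3] 512
top offcut 0.77 [414.4 178.2] 531
top offcut 0.67 [390.3 250.6] 524
top unit 0.95 [175.9 259. ] 6865
top unit 0.22 [173.9 260.3] 987
top selector 0.57 [173.  260.8] 944
top pointer_tip 0.66 [178.2 258.1] 6824
top pointer_tip 0.65 [170.8 263.9] 980
top bin 0.56 [281.8 232.5] 3095
top tray 0.69 [380.7 288.1] 5069
top evidence_box 0.65 [380.9 251.8] 3336
top bottle 0.66 [340.3 161.6] 605
top bottle 0.65 [261.4 163.8] 350
top jar 0.71 [260.4 164.1] 345
top brush 0.59 [281.9 298.4] 621
side [-0.06   0.947  0.851] [ 0.446 -0.733 -0.514] 622.3991176073299
side offcut 0.89 [384.6 210.2] 343
side offcut 0.86 [373.8 230.3] 649
side offcut 0.57 [319.4 219.1] 526
side offcut 0.51 [442.4 230.2] 102
side unit 0.7 [243.2 391.6] 15049
side unit 0.24 [375.8 230.4] 661
side selector 0.85 [242.5 368.4] 1713
side index_mark 0.37 [249.  341.9] 77
side pointer_tip 0.82 [243.1 370.2] 1780
side bin 0.71 [299.3 294.2] 6235
side tray 0.86 [411.4 279.3] 2524
side evidence_box 0.94 [371.2 256.5] 3897
side evidence_box 0.55 [362.  341.9] 845
side evidence_box 0.42 [261.2 236.6] 1403
side bottle 0.64 [264.1 234.1] 1484
side bottle 0.48 [372.9 257.1] 3879
side jar 0.76 [204.2 288.9] 781
side brush 0.55 [362.  341.7] 836
1.2 [ 0.     0.983  0.184 -0.   ] [[ 0.932  0.361  0.   ]
 [ 0.361 -0.932 -0.   ]
 [-0.     0.    -1.   ]] 0.08525601318455288
```

View pics/top0.png

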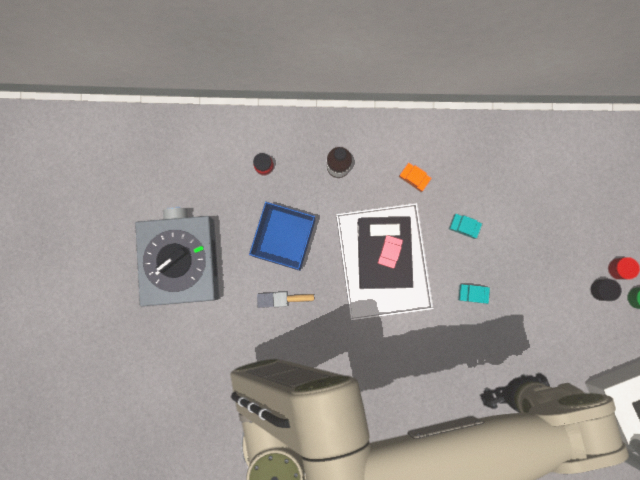

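View pics/side0.png

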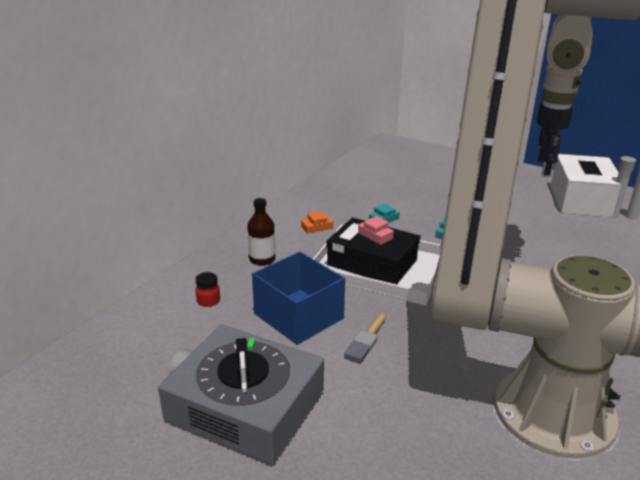

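```bash
python3 - <<'E'
from h import *
np.set_printoptions(precision=4,suppress=True)
T=np.load("top0.npy");S=np.load("side0.npy")
def crop(im,x,y,w,h,f): return cv2.resize(im[y:y+h,x:x+w],None,fx=f,fy=f,interpolation=cv2.INTER_CUBIC)
a=crop(T,345,200,80,60,5);b=crop(S,320,190,80,60,5);c=crop(T,130,205,80,60,5);d=crop(S,190,330,107,80,3.74)
d=cv2.resize(d,(400,300))
save("crop",np.vstack([np.hstack([cv2.resize(k,(400,300)) for k in r]) for r in((a,b),(c,d))]))
def cen(m): 
    n,l,st,ce=cv2.connectedComponentsWithStats(m.astype(np.uint8)); i=1+np.argmax(st[1:,4]); return l==i,ce[i],st[i,4]
for c,im in(("top",T),("side",S)):
    h=cv2.cvtColor(im,cv2.COLOR_RGB2HSV).astype(int)
    g=cen((abs(h[...,0]-60)<12)&(h[...,1]>150)&(h[...,2]>100)&(np.arange(640)<400))
    p=cen(((h[...,0]>170)|(h[...,0]<6))&(h[...,1]>70)&(h[...,1]<190)&(h[...,2]>130)&(np.arange(640)>320))
    print(c,"green",g[1:],"pink",p[1:],cv2.minAreaRect(np.argwhere(p[0])[:,::-1].astype(np.float32)))
    np.save(c+"_pink.npy",p[0])
E
```

```text
top green (array([198.2   , 248.8571]), np.int32(35)) pink (array([390.2036, 251.4125]), np.int32(560)) ((390.28338623046875, 251.35264587402344), (18.820709228515625, 30.715396881103516), 17.52556800842285)
side green (array([250.5208, 343.4792]), np.int32(48)) pink (array([378.3458, 227.8318]), np.int32(428)) ((377.4599914550781, 227.22000122070312), (33.39999771118164, 20.59999656677246), 36.869895935058594)
```

View pics/crop.png

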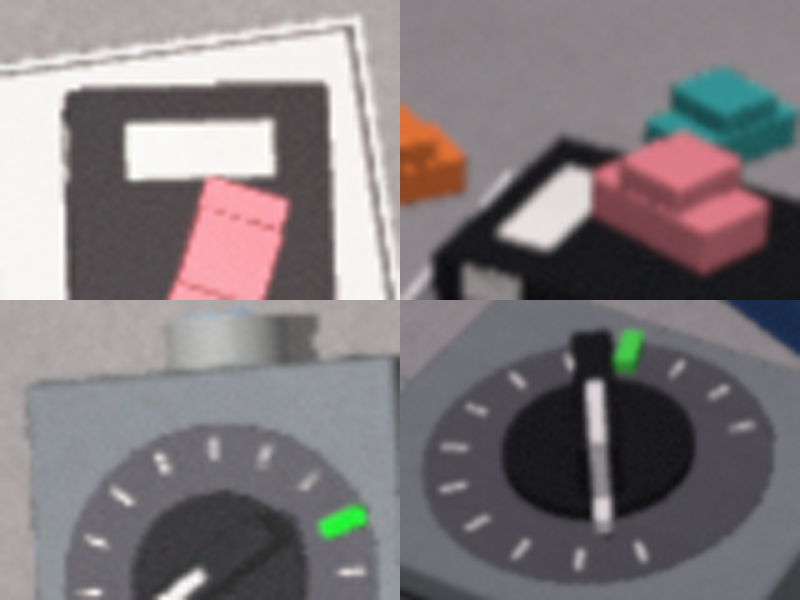

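```bash
cat > fit.py <<'E'
from h import *
from scipy.optimize import minimize
F=4
def box(cx,cy,z0,lx,ly,h): return np.array([[cx+i*lx/2,cy+j*ly/2,z0+k*h] for i in(-1,1) for j in(-1,1) for k in(0,1)])
def place(P,p):
    c,s=np.cos(p[3]),np.sin(p[3]); return P@np.array([[c,s,0],[-s,c,0],[0,0,1]])+np.array(p[:3])
def render(c,parts,p):
    m=np.zeros((480*F,640*F),np.uint8)
    for P in parts:
        q=(proj(c,place(P,p))+.5)*F-.5
        cv2.fillConvexPoly(m,np.round(cv2.convexHull((q*16).astype(np.float32))).astype(np.int32),1,shift=4)
    return m
def fit(parts,masks,p0,step):
    M={c:cv2.resize(cv2.GaussianBlur(m.astype(np.float32),(0,0),.6),None,fx=F,fy=F,interpolation=cv2.INTER_LINEAR)>.5 for c,m in masks.items()}
    def cost(p): 
        v=0
        for c in M:
            r=render(c,parts,p)>0; v+=1-(r&M[c]).sum()/(r|M[c]).sum()
        return v
    best=None
    for k in range(3):
        s=np.vstack([p0]+[np.array(p0)+np.eye(len(p0))[i]*step[i] for i in range(len(p0))])
        r=minimize(cost,p0,method="Nelder-Mead",options=dict(initial_simplex=s,maxiter=120,xatol=1e-4,fatol=1e-4)); p0=r.x; step=-np.array(step)/2
    return r.x,r.fun
off=[box(0,0,0,.08,.046,.024),box(0,0,.024,.042,.046,.016)]
a=np.linspace(0,2*np.pi,40)
E
python3 - <<'E'
from fit import *
np.set_printoptions(precision=4,suppress=True)
T=np.load("top0.npy");S=np.load("side0.npy")
def big(m):
    n,l,st,ce=cv2.connectedComponentsWithStats(m.astype(np.uint8)); i=1+np.argmax(st[1:,4]); return l==i
R=lambda im,x0,x1,y0,y1:(lambda z:(z.__setitem__((slice(y0,y1),slice(x0,x1)),1),z)[1])(np.zeros((480,640),bool))
def pink(im,r): 
    i=im.astype(int); return big((i[...,0]>i[...,1]*1.25+10)&(i[...,0]>i[...,2]*1.15)&r)
mk={"top":pink(T,R(T,365,415,220,285)),"side":pink(S,R(S,345,405,205,255))}
print({c:m.sum() for c,m in mk.items()})
X=tri([390.2,251.4],[375.8,230.4]);print(X)
p,f=fit(off,mk,[X[0][0],X[0][1],.08,np.arctan2(30,10)-np.pi/2+0],[.01,.01,.005,.2]);print("off yaw-A",p,f)
p2,f2=fit(off,mk,[X[0][0],X[0][1],.08,-.3],[.01,.01,.005,.2]);print(p2,f2)
X=tri([281.8,232.5],[299.3,294.2]);print("bin approx",X)
um={}
viewer.read_camera("top");viewer.read_camera("side")
for c in um or ("top","side"):
    d=models.silhouettes("unit",c)[0];um[c]=big(d["region"])
    for l in("evidence_box","bin","bottle","jar"):
        d=models.silhouettes(l,c)[0]; np.save(f"{l}_{c}.npy",d["region"])
    np.save("unit_"+c+".npy",um[c])
unit=[box(0,0,0,.23,.2,.09),np.c_[.046*np.cos(a),.046*np.sin(a),0*a+.1]]
p,f=fit(unit,um,[.45,.42,0,0.05],[.02,.02,.01,.1]);print("unit",p,f)
bm={c:big(np.load(f"bin_{c}.npy")) for c in um}
p,f=fit([box(0,0,0,.15,.14,.11)],bm,[.45,.1,0,-.2],[.02,.02,.01,.1]);print("bin",p,f)
em={c:big(np.load(f"evidence_box_{c}.npy"))|mk[c] for c in um}
print("tri pts green",tri([198.2,248.86],[250.52,343.48]))
p,f=fit([box(0,0,0,.194,.144,.075),],em,[.45,-.15,.005,0.05],[.02,.02,.01,.1]);print("ebox",p,f)
E
```

```text
{'top': np.int64(573), 'side': np.int64(691)}
(array([ 0.5265, -0.2806,  0.092 ]), np.float64(0.0004462543997960178))
off yaw-A [ 0.5272 -0.2799  0.0773 -0.2943] 0.08867106933676705
[ 0.5272 -0.28    0.0772 -0.294 ] 0.0888789723450425
bin approx (array([0.5694, 0.0125, 0.0569]), np.float64(0.012229075920114872))
unit [0.4927 0.2985 0.0038 0.1008] 0.14094529898851293
bin [ 0.5643  0.0132 -0.0003 -0.2691] 0.0378024061338903
tri pts green (array([0.5232, 0.237 , 0.0936]), np.float64(0.0012577423907214613))Traceback (most recent call last):
  File "<stdin>", line 28, in <module>
  File "fit.py", line 23, in fit
    r=minimize(cost,p0,method="Nelder-Mead",options=dict(initial_simplex=s,maxiter=120,xatol=1e-4,fatol=1e-4)); p0=r.x; step=-np.array(step)/2
    res = _minimize_neldermead(fun, x0, args, callback, bounds=bounds,
                               **options)
    fxcc = func(xcc)
    fx = function(np.copy(x), *(wrapper_args + args))
  File "fit.py", line 18, in cost
    r=render(c,parts,p)>0; v+=1-(r&M[c]).sum()/(r|M[c]).sum()
      ~~~~~~^^^^^^^^^^^
  File "fit.py", line 10, in render
    q=(proj(c,place(P,p))+.5)*F-.5
       ~~~~^^^^^^^^^^^^^^
  File "h.py", line 16, in proj
    K,D,R,t=info(c); return cv2.projectPoints(np.array(X,float).reshape(-1,1,3),cv2.Rodrigues(R)[0],t,K,D)[0].reshape(-1,2)
            ~~~~^^^
  File "h.py", line 4, in info
    i=viewer.camera_info(c); return [np.array(i[k],float) for k in("intrinsics","D","R","t")]
ValueError: time passes only in moves, steps and waits
```

```bash
cat > cache.py <<'E'
from h import *
import pickle
pickle.dump({c:info(c) for c in("top","side")},open("cam.pkl","wb"))
E
python3 cache.py; cat >> h.py <<'E'
import pickle,os
if os.path.exists("cam.pkl"):
    _C=pickle.load(open("cam.pkl","rb"))
    def info(c): return _C[c]
E
python3 - <<'E'
from fit import *
np.set_printoptions(precision=4,suppress=True)
T=np.load("top0.npy");S=np.load("side0.npy")
def big(m):
    n,l,st,ce=cv2.connectedComponentsWithStats(m.astype(np.uint8)); i=1+np.argmax(st[1:,4]); return l==i
mk={}; out=[]
for c,im,(x0,x1,y0,y1),th in(("top",T,(150,200,237,287),66),("side",S,(205,285,330,405),50)):
    r=np.zeros((480,640),bool);r[y0:y1,x0:x1]=1
    v=im.max(2); m=big((v<th)&r); 
    cn,_=cv2.findContours(m.astype(np.uint8),cv2.RETR_EXTERNAL,cv2.CHAIN_APPROX_NONE)
    m=cv2.morphologyEx(m.astype(np.uint8),cv2.MORPH_CLOSE,np.ones((9,9)))>0
    mk[c]=m; print(c,m.sum(), np.argwhere(m).min(0),np.argwhere(m).max(0))
    w=(im.min(2)>(150 if c=="top" else 120))&r&(im.astype(int).max(2)-im.min(2)<40)
    n,l,st,ce=cv2.connectedComponentsWithStats(w.astype(np.uint8))
    for i in np.argsort(-st[1:,4])[:3]+1:
        print(" white",st[i],ce[i])
    o=im.copy();o[m]=(o[m]//2+np.array([100,0,0],np.uint8));o[w]=(255,255,0)
    out.append(cv2.resize(o[y0:y1,x0:x1],(390,390),interpolation=cv2.INTER_NEAREST))
save("knobmask",np.hstack(out))
kn=[np.vstack([np.c_[.046*np.cos(a),.046*np.sin(a),0*a+z] for z in(0,.01)]),box(0,0,.01,.084,.02,.034)]
for y0 in(-1.,-.6,-1.3):
    p,f=fit(kn,mk,[.4927,.2985,.09,y0],[.01,.01,.01,.2]);print("knob",p,f)
E
```

```text
top 860 [244 157] [276 190]
 white [155 259  16  16  68] [162.1176 265.8971]
 white [193 280   7   7  18] [197.0556 283.6667]
 white [191 277   4   3   8] [192.75  277.875]
side 1662 [339 217] [388 268]
 white [241 330  44  15 306] [267.866  334.8954]
 white [240 351   7  41 163] [242.6564 370.0307]
 white [205 330   9   9  46] [207.7174 332.6957]
knob [ 0.4932  0.2995  0.0866 -0.8316] 0.20195774359328456
knob [ 0.4931  0.2994  0.087  -0.8302] 0.20179841725921754
knob [ 0.4934  0.2996  0.087  -0.842 ] 0.20106149278428698
```

View pics/knobmask.png

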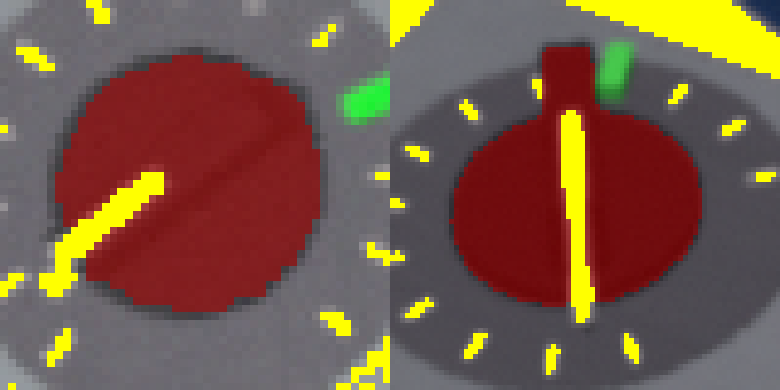

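```bash
python3 - <<'E'
from h import *
np.set_printoptions(precision=4,suppress=True)
ax=np.array([.4932,.2995])
def rep(n,P):
    d=P[:2]-ax; print(n,P,np.hypot(*d),np.arctan2(d[1],d[0]))
rep("line inner top",atz("top",[169.8,260.2],.134));rep("line outer top",atz("top",[158.5,268.3],.134))
rep("tip top",atz("top",[156.7,272.5],.102))
rep("tip side",atz("side",[244.6,391],.102))
rep("line inner side",atz("side",[241.9,352.5],.134))
rep("line outer side",atz("side",[243.8,380],.134))
rep("green top",atz("top",[198.2,248.86],.098)); rep("green side",atz("side",[250.52,343.48],.096))
print(proj("top",[[*ax,.134],[*ax,.09]]),proj("side",[[*ax,.134],[*ax,.09]]))
E
```

```text
line inner top [0.4891 0.3008 0.134 ] 0.004331171736563592 2.8468497650084243
line outer top [0.4674 0.3291 0.134 ] 0.03924386537971713 2.2887239418001073
tip top [0.457  0.3421 0.102 ] 0.05590957162550221 2.2750342807033466
tip side [0.4502 0.3501 0.102 ] 0.06634948743423916 2.274971166223333
line inner side [0.4905 0.3027 0.134 ] 0.004197160221972736 2.26519059273757
line outer side [0.4453 0.3559 0.134 ] 0.07402847831748814 2.275189516386591
green top [0.5224 0.2357 0.098 ] 0.07016347182113544 -1.1418024097443678
green side [0.5219 0.2395 0.096 ] 0.06655471080171903 -1.1244043852687229
[[170.3551 258.6246]
 [174.5499 259.4174]] [[241.8181 350.9389]
 [243.1811 369.8883]]
```

Emit:
drive_tool(series=[[[0.36,-0.114,0,0,0,0],[0.36,-0.114,0,0,0,0],[0.36,-0.114,0,0,0,0],[0.36,-0.114,0,0,0,0],[0.36,-0.114,0,0,0,0],[0.36,-0.114,0,0,0,0],[0.36,-0.114,0,0,0,0],[0.36,-0.114,0,0,0,0],[0.36,-0.114,0,0,0,0],[0,0,0,0,0,-0.056],[0,0,0,0,0,-0.056],[0,0,0,0,0,-0.056],[0,0,0,0,0,-0.056],[0,0,0,0,0,-0.056],[0,0,0,0,0,-0.056],[0,0,0,0,0,-0.056],[0,0,0,0,0,-0.056],[0,0,0,0,0,-0.056],[0,0,0,0,0,-0.056],[0,0,0,0,0,-0.056]]], jaw=1)

```text
clock: 4.3
tcp_pos: [0.5258, -0.2809, 0.207]
orientation: [0.0, 0.404, 0.915, -0.0]
wrist_force: [0.2, 0.1, 0.4]
finger_gap: 0.0857
grip_force: 0.0
```

```bash
cat > go.py <<'E'
# usage: go.py x y z theta -> remaining shift (shares, in tool axes now) and turn share
from h import *; import sys
x,y,z,th=map(float,sys.argv[1:5]); s=env.get_state(); R=q2R(s["orientation"])
d=R.T@(np.array([x,y,z])-np.array(s["tcp_pos"])); t0=np.arctan2(R[1,0],R[0,0]); dt=(t0-th+np.pi)%(2*np.pi)-np.pi
np.set_printoptions(precision=4,suppress=True)
print("clock",s["clock"],"tcp",np.array(s["tcp_pos"]),"theta",round(t0,4),"tilt",R[2],"q",np.array(s["joint_pos"]))
print("shift shares",d/.12,"turn share",dt/np.pi,"| gap",s["finger_gap"],"grip",s["grip_force"],"F",np.array(s["wrist_force"]),"M",np.array(s["ft_torque"]))
E
python3 go.py .527 -.280 .098 2.848
```

```text
clock 4.3 tcp [ 0.5258 -0.2809  0.207 ] theta 2.3108 tilt [-0.0001 -0.0001 -1.    ] q [-0.6251  0.355   0.1051  1.3209 -0.0001  0.2056]
shift shares [-0.0012  0.012   0.9082] turn share -0.17099194821602398 | gap 0.08565928814510368 grip 0.0 F [0.1681 0.0785 0.3752] M [-0.0442 -0.0313 -0.0003]
```

Emit:
drive_tool(series=[[[0,0.012,0,0,0,-0.057],[0,0,0,0,0,-0.057],[0,0,0,0,0,-0.057],[0,0,0,0,0,0],[0,0,0.2,0,0,0],[0,0,0.2,0,0,0],[0,0,0.2,0,0,0],[0,0,0.12,0,0,0],[0,0,0.1,0,0,0],[0,0,0.08,0,0,0],[0,0,0,0,0,0],[0,0,0,0,0,0]]])

```text
clock: 5.8
tcp_pos: [0.5273, -0.2802, 0.0996]
orientation: [0.0, 0.149, 0.989, -0.0]
wrist_force: [0.2, 0.4, 0.2]
finger_gap: 0.0856
grip_force: 0.0
```

```bash
python3 go.py .527 -.280 .098 2.848; python3 - <<'E'
from h import *
o=[]
for c,(x,y,w,h) in(("top",(330,190,120,90)),("side",(320,170,120,90))):
    o.append(cv2.resize(viewer.read_camera(c)[y:y+h,x:x+w],(400,300),interpolation=cv2.INTER_CUBIC))
save("grasp",np.hstack(o))
E
```

```text
clock 5.8 tcp [ 0.5273 -0.2802  0.0996] theta 2.842 tilt [-0.001  -0.0004 -1.    ] q [-0.6228  0.405  -0.0889  1.0759 -0.0001 -0.3232]
shift shares [0.0026 0.0007 0.0133] turn share -0.001905260352132538 | gap 0.08558933102055968 grip 0.0 F [0.1844 0.3555 0.1907] M [0.041  0.0178 0.0347]
```

View pics/grasp.png

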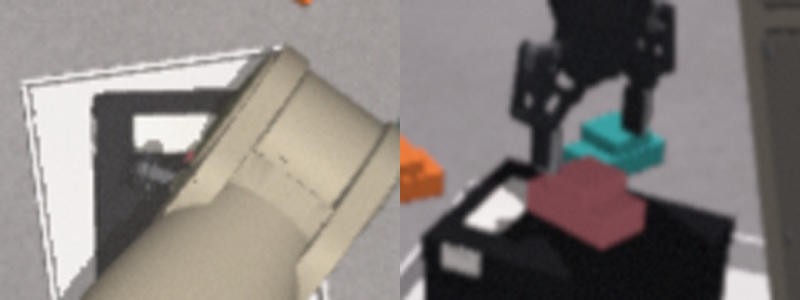

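The crop shows the two fingers either side of the pink offcut (side crop ~(585,205)), and nothing is touched. Next I close the gripper and lift.

Emit:
drive_tool(series=[[[0,0,0,0,0,0],[0,0,0,0,0,0],[0,0,0,0,0,0],[0,0,0,0,0,0],[0,0,0,0,0,0],[0,0,0,0,0,0],[0,0,0,0,0,0],[0,0,0,0,0,0]]], jaw=-1, grip_force=30)

```text
clock: 6.9
tcp_pos: [0.5269, -0.2799, 0.099]
orientation: [-0.0, 0.149, 0.989, -0.0]
wrist_force: [0.3, 0.0, 0.6]
finger_gap: 0.0003
grip_force: 0.0
```

Emit:
drive_tool(series=[[[0,0,-0.1,0,0,0],[0,0,-0.25,0,0,0],[0,0,-0.25,0,0,0],[0,0,-0.25,0,0,0],[0,0,-0.25,0,0,0],[0,0,0,0,0,0]]])

```text
clock: 7.65
tcp_pos: [0.5284, -0.2809, 0.2348]
orientation: [0.003, 0.149, 0.989, -0.001]
wrist_force: [-0.8, 0.5, -0.1]
finger_gap: -0.0001
grip_force: 0.0
```

```bash
python3 go.py .565 .013 .22 2.873
```

```text
clock 7.65 tcp [ 0.5284 -0.2809  0.2348] theta 2.8423 tilt [-0.0061 -0.0021 -1.    ] q [-0.6227  0.3489  0.1639  1.3793 -0.0001 -0.3234]
shift shares [0.431  2.4305 0.1153] turn share -0.009768284394488385 | gap -0.00011305814234233318 grip 0.0 F [-0.7877  0.5041 -0.064 ] M [-0.0116 -0.0265  0.0361]
```

```bash
python3 - <<'E'
from h import *
s=env.get_state(); p=np.array(s["tcp_pos"])
tip=p+[0,0,-.011]
o=[]
for c,(x,y,w,h) in(("top",(330,190,120,90)),("side",(320,130,160,120))):
    im=viewer.read_camera(c);np.save(c+"1.npy",im)
    q=proj(c,[tip,[.5272,-.28,.117]]);print(c,q)
    im=im.copy()
    f=5
    k=cv2.resize(im[y:y+h,x:x+w],(400,300),interpolation=cv2.INTER_CUBIC);g=400/w
    for a,col in zip(q,((255,255,0),(0,255,0))): cv2.circle(k,tuple(int(v) for v in ((a-[x,y])*g)),3,col,-1)
    o.append(k)
save("miss",np.hstack(o))
for c in("top","side"):
    for d in models.silhouettes("offcut",c): print(c,round(d["score"],2),d["location"],d["region"].sum())
E
```

```text
top [[396.58678234 247.31757896]
 [391.04943702 250.47212697]]
side [[378.33468637 182.00843538]
 [376.08180652 221.60822588]]
top 0.93 [478.4, 292.0] 507
top 0.61 [472.9, 228.7] 166
top 0.55 [416.8, 177.9] 523
side 0.85 [317.4, 224.1] 500
side 0.74 [385.0, 210.7] 358
side 0.6 [374.9, 232.6] 671
```

View pics/miss.png

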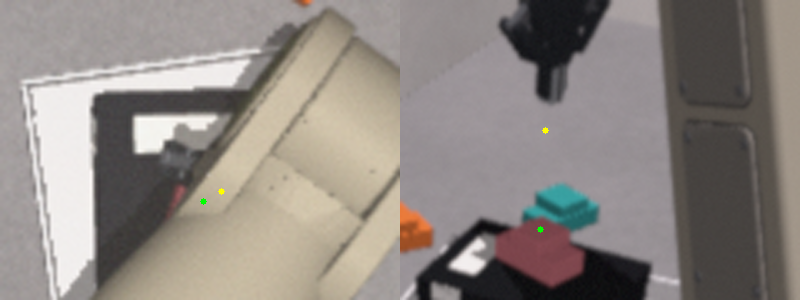

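```bash
python3 - <<'E'
from h import *
np.set_printoptions(precision=4,suppress=True)
print(tri([383.4,236.5],[381.2,170]))
print(env.get_state()["tcp_pos"])
for c in("top","side"):
    i=viewer.camera_info(c)
    for a,b in zip(info(c),("intrinsics","D","R","t")): print(c,b,np.abs(a-np.array(i[b])).max())
    K,D,R,t=info(c);print(K,D,R,t)
# base pixel
print(proj("top",[[0,0,0],[0,0,.3]]),proj("side",[[0,0,0],[0,0,.15],[.1,0,0],[0,.1,0]]))
T=np.load("top1.npy");S=np.load("side1.npy")
for c,im in(("top",T),("side",S)):
    im=im.copy()
    g=[(x,y,0) for x in np.arange(-.2,.9,.1) for y in np.arange(-.7,.6,.1)]
    for a in proj(c,g):
        if 0<=a[0]<640 and 0<=a[1]<480: cv2.circle(im,(int(a[0]),int(a[1])),1,(255,255,0),-1)
    for k,a in enumerate(proj(c,[[0,0,0],[0,0,.2]])): cv2.circle(im,(int(a[0]),int(a[1])),4,(255,0,255),-1)
    np.save("g"+c,im)
save("grid",cv2.resize(np.load("gside.npy"),(640,480)))
E
```

```text
(array([ 0.5319, -0.2519,  0.2669]), np.float64(0.04120962963345938))
[ 0.5264 -0.2795  0.23  ]
top intrinsics 0.0
top D 0.0
top R 0.0
top t 0.0
[[585.5863   0.     320.4944]
 [  0.     585.5863 235.3613]
 [  0.       0.       1.    ]] [0.063 0.    0.    0.    0.   ] [[ 0.0202 -0.9998 -0.0002]
 [-0.9959 -0.0201 -0.0882]
 [ 0.0882  0.002  -0.9961]] [-0.1032  0.5699  1.6274]
side intrinsics 0.0
side D 0.0
side R 0.0
side t 0.0
[[622.3991   0.     320.468 ]
 [  0.     622.3991 247.8204]
 [  0.       0.       1.    ]] [-0.0303  0.      0.      0.      0.    ] [[-0.8508 -0.5254  0.0106]
 [-0.2779  0.4327 -0.8576]
 [ 0.446  -0.7326 -0.5141]] [0.4376 0.3032 1.1581]
[[283.0717 442.0501]
 [274.4951 477.4898]] [[554.1593 409.7267]
 [571.8971 347.7441]
 [502.153  389.7478]
 [539.8769 445.223 ]]
```

View pics/grid.png

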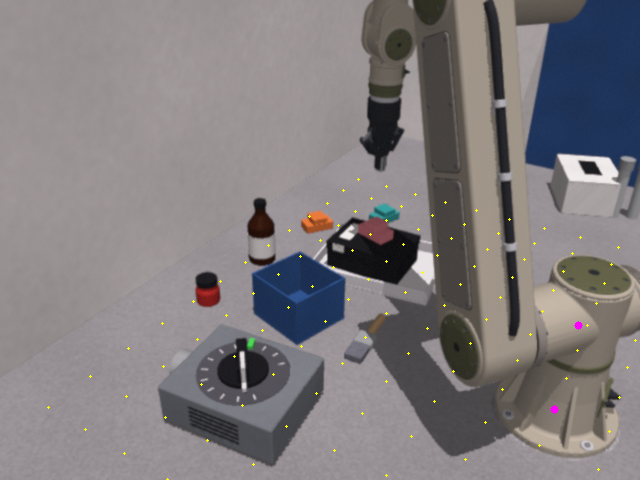

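```bash
python3 - <<'E'
from h import *
np.set_printoptions(precision=1,suppress=True)
def pr(n,p,th,gap,zoff):
    y=np.array([np.sin(th),-np.cos(th),0]); p=np.array(p)
    for dz in zoff:
        P=[p+y*s*gap+[0,0,dz] for s in(-1,0,1)]
        print(n,dz,"top",proj("top",P).tolist() and proj("top",P).ravel(),"side",proj("side",P).ravel())
pr("start open",[.208,-.536,.207],.37,.045,[.0,.03])
pr("grasp open",[.5273,-.2802,.0996],2.842,.045,[.0,.03])
pr("now shut",[.5264,-.2795,.230],2.842,.0,[-.011,.02,.1])
S0=cv2.imread("pics/side0.png");T0=cv2.imread("pics/top0.png")
S1=cv2.cvtColor(np.load("side1.npy"),cv2.COLOR_RGB2BGR)
T1=cv2.cvtColor(np.load("top1.npy"),cv2.COLOR_RGB2BGR)
def cr(im,x,y,w=80,h=60): return cv2.resize(im[y:y+h,x:x+w],(400,300),interpolation=cv2.INTER_CUBIC)
cv2.imwrite("pics/tips.png",np.vstack([np.hstack([cr(T0,470,360),cr(S0,515,125)]),np.hstack([cr(T1,350,200),cr(S1,345,130)])]))
E
```

```text
start open 0.0 top [482.7 387.7 500.1 381.4 517.4 375. ] side [542.2 189.4 540.  181.7 538.  174.3]
start open 0.03 top [486.2 389.9 503.9 383.4 521.7 376.9] side [544.6 178.  542.3 170.5 540.2 163.4]
grasp open 0.0 top [406.4 256.1 390.3 250.8 374.4 245.6] side [388.2 222.1 375.7 227.7 362.8 233.5]
grasp open 0.03 top [408.  255.5 391.7 250.1 375.4 244.8] side [389.  211.6 376.4 217.1 363.3 222.7]
now shut -0.011 top [395.8 248.2 395.8 248.2 395.8 248.2] side [378.7 184.2 378.7 184.2 378.7 184.2]
now shut 0.02 top [397.4 247.4 397.4 247.4 397.4 247.4] side [379.4 172.3 379.4 172.3 379.4 172.3]
now shut 0.1 top [402. 245. 402. 245. 402. 245.] side [381.5 140.3 381.5 140.3 381.5 140.3]
```

View pics/tips.png

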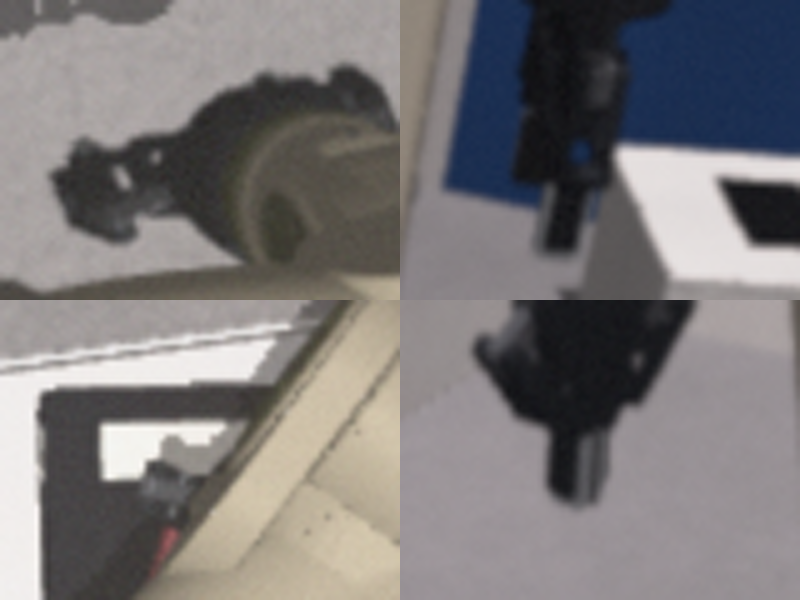

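The shut fingertips show in the side view at (380,170), while the state's TCP puts them at (379,184). All three gripper poses I checked show the same thing, so the real tips stand about 35–40 mm higher than reported. Laterally they agree. The fingers closed just above the foam and the offcut did not move. I'll reopen, go lower in steps watching the force, and measure the offset again.

Emit:
drive_tool(series=[[[0,0,0,0,0,0],[0,0,0,0,0,0],[0,0,0,0,0,0],[0,0,0,0,0,0],[0,0,0.3,0,0,0],[0,0,0.3,0,0,0],[0,0,0.3,0,0,0],[0,0,0.15,0,0,0],[0,0,0.1,0,0,0],[0,0,0,0,0,0],[0,0,0,0,0,0]]], jaw=1)

```text
clock: 9.22
tcp_pos: [0.5275, -0.2803, 0.094]
orientation: [0.001, 0.149, 0.989, -0.0]
wrist_force: [-0.1, -0.7, 0.2]
finger_gap: 0.0857
grip_force: 0.0
```

Emit:
drive_tool(series=[[[0,0,0.06,0,0,0],[0,0,0.06,0,0,0],[0,0,0.06,0,0,0],[0,0,0.04,0,0,0],[0,0,0,0,0,0],[0,0,0,0,0,0]]])

```text
clock: 9.98
tcp_pos: [0.527, -0.28, 0.0667]
orientation: [0.0, 0.149, 0.989, -0.0]
wrist_force: [0.0, 0.8, 0.9]
finger_gap: 0.0853
grip_force: 0.0
```

```bash
python3 go.py .527 -.280 .064 2.848; python3 - <<'E'
from h import *
o=[]
for c,(x,y,w,h) in(("top",(340,200,80,60)),("side",(335,190,80,60))):
    o.append(cv2.resize(viewer.read_camera(c)[y:y+h,x:x+w],(400,300),interpolation=cv2.INTER_CUBIC))
save("grasp2",np.hstack(o))
E
```

```text
clock 9.975 tcp [ 0.527  -0.28    0.0667] theta 2.8422 tilt [-0.0003 -0.0002 -1.    ] q [-0.6227  0.4295 -0.1371  1.0039 -0.0001 -0.3234]
shift shares [ 0.0003 -0.0002  0.0227] turn share -0.001846455693528052 | gap 0.08530926583778636 grip 0.0 F [0.0219 0.7759 0.9   ] M [ 0.0358 -0.0036 -0.0041]
```

View pics/grasp2.png

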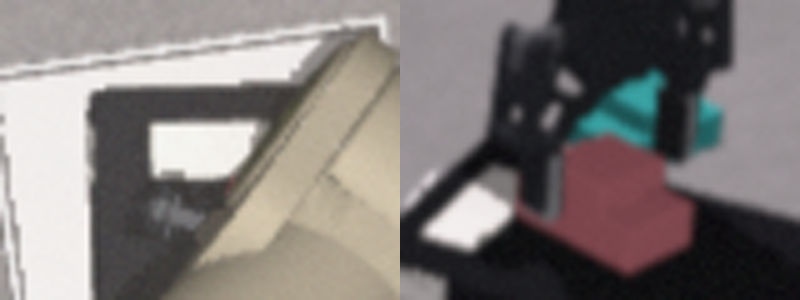

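The side crop shows the near finger's tip at about (364,233), now alongside the foam's base. The far finger is behind the foam at about (391,221). They straddle it, so I close.

Emit:
drive_tool(series=[[[0,0,0,0,0,0],[0,0,0,0,0,0],[0,0,0,0,0,0],[0,0,0,0,0,0],[0,0,0,0,0,0],[0,0,0,0,0,0],[0,0,0,0,0,0]]], jaw=-1, grip_force=30)

```text
clock: 10.95
tcp_pos: [0.5271, -0.2801, 0.0669]
orientation: [0.0, 0.149, 0.989, -0.0]
wrist_force: [0.7, 0.0, 3.4]
finger_gap: 0.0453
grip_force: 32.4
```

Emit:
drive_tool(series=[[[0,0,-0.05,0,0,0],[0,0,-0.2,0,0,0],[0,0,-0.25,0,0,0],[0,0,-0.25,0,0,0],[0,0,-0.25,0,0,0],[0,0,-0.25,0,0,0],[0.06,0.347,0,0,0,0],[0.06,0.347,0,0,0,0],[0.06,0.347,0,0,0,0],[0.06,0.347,0,0,0,0],[0.06,0.347,0,0,0,0],[0.06,0.347,0,0,0,0],[0.06,0.347,0,0,0,0],[0,0,0,0,0,0],[0,0,0,0,0,0]]])

```text
clock: 12.82
tcp_pos: [0.5645, 0.0134, 0.2165]
orientation: [-0.0, 0.149, 0.989, -0.0]
wrist_force: [-0.9, -0.0, -0.8]
finger_gap: 0.0454
grip_force: 32.1
```

```bash
python3 go.py .5643 .0132 .07 2.8726; python3 - <<'E'
from h import *
import json
S=viewer.read_camera("side");np.save("side2.npy",S)
T=viewer.read_camera("top");np.save("top2.npy",T)
s=env.get_state();print(s["tcp_pos"],s["clock"])
for c,im in(("side",S),("top",T)):
    i=im.astype(int);m=(i[...,0]>i[...,1]*1.25+10)&(i[...,0]>i[...,2]*1.15)
    n,l,st,ce=cv2.connectedComponentsWithStats(m.astype(np.uint8))
    for k in np.argsort(-st[1:,4])[:5]+1: print(c,st[k],ce[k])
# predicted offcut outline if held with grasp as before, bottom at tcp+(0.0773-0.067)
p=np.array(s["tcp_pos"]);print(proj("side",[p+[0,0,.0103],p+[0,0,.0503],p+[0,0,.025]]))
E
```

```text
clock 12.825 tcp [0.5645 0.0134 0.2165] theta 2.8428 tilt [ 0.0003 -0.0006 -1.    ] q [-0.1181  0.291   0.0386  1.3188 -0.0005  0.1807]
shift shares [ 0.0007 -0.0012  1.2206] turn share -0.009491480065080384 | gap 0.045445676460754425 grip 32.06860341131687 F [-0.9138 -0.0266 -0.7993] M [-0.0301 -0.0331 -0.0325]
[0.56460784 0.0125443  0.21651224] 12.925
side [ 277  204   56   33 1016] [306.66830709 220.3976378 ]
side [249 209  24  28 494] [260.47165992 224.42105263]
side [195 284  25  23 445] [207.61348315 295.57977528]
side [251 258  23   7  68] [261.80882353 261.22058824]
top [608 257  32  23 589] [624.15789474 268.08998302]
top [399 163  33  29 522] [415.09770115 176.43678161]
top [254 159  20  16  95] [265.27368421 169.22105263]
top [289 217   3   5  11] [290.         218.72727273]
top [282 241   2   6   8] [282.375 243.25 ]
[[297.74649391 227.07552352]
 [297.58774581 209.84451053]
 [297.68862275 220.80718359]]
```

```bash
python3 - <<'E'
from fit import *
s=env.get_state();p=np.array(s["tcp_pos"])
def bb(p4): 
    q=np.vstack([proj("side",place(P,p4)) for P in off]); return np.r_[q.min(0),q.max(0)]
print("pred",bb([*p[:2],p[2]+.0103,-.299]))
for dx,dy in((.02,0),(-.02,0),(0,.02),(0,-.02)): print(dx,dy,bb([p[0]+dx,p[1]+dy,p[2]+.0103,-.299]))
print("init",bb([.5272,-.28,.0773,-.294]))
S=np.load("side2.npy").astype(int)
# bin far/near rim check in current image vs fit
print(proj("side",place(box(0,0,0,.15,.14,.11),[.5643,.0132,0,-.2691])[1::2]))
print(proj("top",place(box(0,0,0,.15,.14,.11),[.5643,.0132,0,-.2691])[1::2]))
E
```

```text
pred [276.73570068 202.96809531 318.99201506 238.09720622]
0.02 0 [268.85483383 200.61576758 310.65207569 235.40874363]
-0.02 0 [284.72836466 205.35388477 327.4512002  240.82473826]
0 0.02 [271.0823444  206.674317   313.71950277 242.35741419]
0 -0.02 [282.26203686 199.34546002 324.14308707 233.93606424]
init [357.44552654 215.63032698 393.89372439 244.78005657]
[[345.64099925 276.86713218]
 [296.45172321 302.57599891]
 [299.62196465 249.99494258]
 [251.06273835 272.28042965]]
[[298.22025405 268.9415946 ]
 [247.93252975 253.97048463]
 [314.34481212 215.31930005]
 [264.44836687 200.55408262]]
```

Emit:
drive_tool(series=[[[0,0,0.25,0,0,0],[0,0,0.25,0,0,0],[0,0,0.25,0,0,0],[0,0,0.2,0,0,0],[0,0,0.15,0,0,0],[0,0,0.1,0,0,0],[0,0,0,0,0,0],[0,0,0,0,0,0]]])

```text
clock: 13.92
tcp_pos: [0.5653, 0.0131, 0.0734]
orientation: [0.001, 0.149, 0.989, -0.0]
wrist_force: [0.8, 0.5, 0.8]
finger_gap: 0.0456
grip_force: 32.1
```

Emit:
drive_tool(series=[[[0,0,0,0,0,0],[0,0,0,0,0,0],[0,0,0,0,0,0],[0,0,0,0,0,0],[0,0,-0.1,0,0,0],[0,0,-0.25,0,0,0],[0,0,-0.3,0,0,0],[0,0,-0.3,0,0,0],[0,0,-0.3,0,0,0],[0,0,0,0,0,0]]], jaw=0.5)

```text
clock: 15.18
tcp_pos: [0.5668, 0.0133, 0.2269]
orientation: [0.004, 0.149, 0.989, 0.0]
wrist_force: [0.0, -0.1, 0.3]
finger_gap: 0.0637
grip_force: 0.0
```

```bash
python3 go.py .4932 .2995 .24 -.867; python3 - <<'E'
from h import *
for c in("side","top"):
    im=viewer.read_camera(c);np.save(c+"3.npy",im)
    for d in models.silhouettes("offcut",c): print(c,round(d["score"],2),d["location"],int(d["region"].sum()), im[d["region"]].mean(0).round())
E
```

```text
clock 15.175 tcp [0.5668 0.0133 0.2269] theta 2.8423 tilt [-0.0071  0.0013 -1.    ] q [-0.1181  0.2864  0.0576  1.3348 -0.      0.1812]
shift shares [ 1.2882  2.0982 -0.116 ] turn share -0.81928412422727 | gap 0.0636847062287572 grip 0.0 F [ 0.023  -0.057   0.3482] M [-0.0021 -0.0039 -0.0442]
side 0.71 [382.0, 212.1] 443 [ 50. 124. 125.]
side 0.71 [317.2, 221.6] 531 [183.  99.  54.]
side 0.53 [295.7, 295.3] 76 [213. 123. 138.]
top 0.97 [476.4, 293.7] 482 [ 49. 170. 167.]
top 0.92 [414.2, 179.7] 461 [233. 125.  35.]
top 0.78 [464.4, 228.0] 528 [ 52. 165. 161.]
top 0.42 [285.4, 243.0] 120 [220. 138. 148.]
```

Emit:
drive_tool(series=[[[0.215,0.35,0,0,0,0],[0.215,0.35,0,0,0,0],[0.215,0.35,0,0,0,0],[0.215,0.35,0,0,0,0],[0.215,0.35,0,0,0,0],[0.215,0.35,0,0,0,0],[0,0,0,0,0,-0.0546],[0,0,0,0,0,-0.0546],[0,0,0,0,0,-0.0546],[0,0,0,0,0,-0.0546],[0,0,0,0,0,-0.0546],[0,0,0,0,0,-0.0546],[0,0,0,0,0,-0.0546],[0,0,0,0,0,-0.0546],[0,0,0,0,0,-0.0546],[0,0,0,0,0,-0.0546],[0,0,0,0,0,-0.0546],[0,0,0,0,0,-0.0546],[0,0,0,0,0,-0.0546],[0,0,0,0,0,-0.0546]]])

```text
clock: 17.88
tcp_pos: [0.4903, 0.2996, 0.221]
orientation: [0.001, 0.869, -0.494, -0.001]
wrist_force: [-0.1, -0.2, -0.7]
finger_gap: 0.0641
grip_force: 0.0
```

```bash
python3 go.py .4932 .2995 .14 -.867
```

```text
clock 17.875 tcp [0.4903 0.2996 0.221 ] theta -1.0338 tilt [-0.0003  0.0029 -1.    ] q [ 0.4088  0.3119  0.0783  1.3401 -0.0001 -1.6989]
shift shares [ 0.0132 -0.0221  0.6749] turn share -0.053101724243590394 | gap 0.06409431196566777 grip 0.0 F [-0.1293 -0.193  -0.7276] M [ 0.0476 -0.0312 -0.0048]
```

Emit:
drive_tool(series=[[[0.013,-0.022,0,0,0,0],[0,0,0,0,0,-0.053],[0,0,0.25,0,0,0],[0,0,0.25,0,0,0],[0,0,0.17,0,0,0],[0,0,0,0,0,0],[0,0,0,0,0,0]]])

```text
clock: 18.75
tcp_pos: [0.4945, 0.3, 0.1427]
orientation: [-0.0, 0.906, -0.423, 0.0]
wrist_force: [-0.4, 0.3, -0.3]
finger_gap: 0.0642
grip_force: 0.0
```

```bash
python3 go.py .4932 .2995 .085 -.867; python3 - <<'E'
from h import *
np.set_printoptions(precision=1,suppress=True)
o=[]
s=env.get_state();p=np.array(s["tcp_pos"]);R=q2R(s["orientation"])
T=viewer.read_camera("top");S=viewer.read_camera("side");np.save("side4.npy",S)
for im,(x,y,w,h) in((T,(130,210,100,150)),(S,(190,270,100,150))):
    o.append(cv2.resize(im[y:y+h,x:x+w],(400,600),interpolation=cv2.INTER_CUBIC))
# finger-tip centres predicted at various true heights, in side crop px (x4, +400)
for z in(.14,.15,.16,.17,.18):
    q=proj("side",[np.r_[p[:2],z]+R[:,1]*g+R[:,0]*e for g in(-.04,-.032,.032,.04) for e in(-.011,.011)])
    print(z,((q-[190,270])*4+[400,0]).ravel())
save("hover",np.hstack(o))
E
```

```text
clock 18.75 tcp [0.4945 0.3    0.1427] theta -0.8744 tilt [ 0.0002 -0.0003 -1.    ] q [ 0.4066  0.3449 -0.0683  1.1572 -0.0001 -1.8605]
shift shares [-0.0039  0.0114  0.4805] turn share -0.0023598517488218687 | gap 0.06423969980440512 grip 0.0 F [-0.4465  0.33   -0.2795] M [-0.0014 -0.0025  0.0208]
0.14 [511.1 336.9 510.9 304.1 529.8 335.4 529.3 302.6 678.2 323.  675.2 290.7
 696.6 321.4 693.3 289.2]
0.15 [509.4 319.  509.2 286.4 528.1 317.5 527.7 284.9 677.3 305.1 674.3 273.
 695.8 303.6 692.5 271.5]
0.16 [507.6 301.  507.5 268.5 526.5 299.4 526.  267.  676.3 287.2 673.3 255.1
 694.9 285.6 691.6 253.7]
0.17 [505.8 282.7 505.7 250.4 524.8 281.2 524.4 248.9 675.4 269.  672.4 237.1
 694.  267.5 690.8 235.7]
0.18 [504.  264.3 503.9 232.1 523.1 262.8 522.7 230.6 674.4 250.6 671.4 218.9
 693.2 249.1 689.9 217.5]
```

View pics/hover.png

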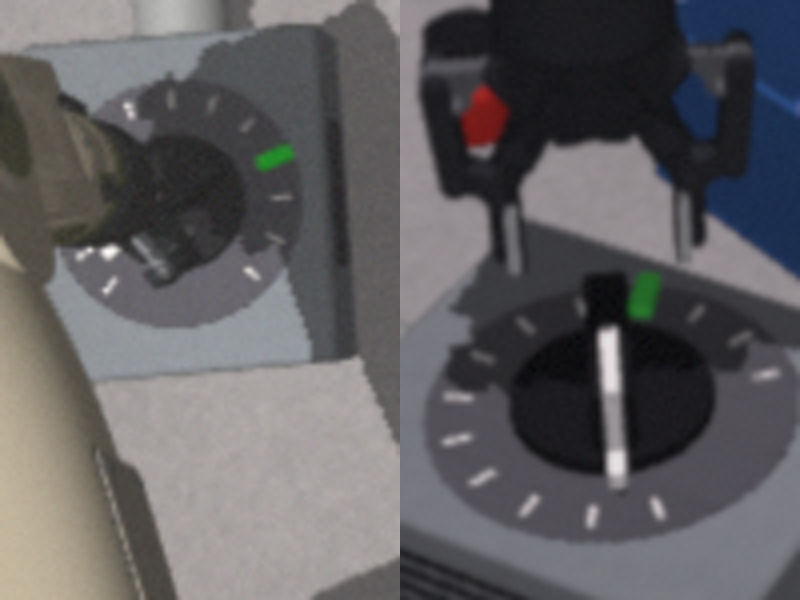

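The side crop puts the real fingertips (at 64 mm opening) at z ≈ 0.172, about 33 mm above the nominal value. They are centred on the bar (inner edges at (520,277) and (680,262)). I descend to nominal 0.087, which puts the real tips at about 0.11, then close.

Emit:
drive_tool(series=[[[-0.004,0.011,0.15,0,0,-0.002],[0,0,0.15,0,0,0],[0,0,0.1,0,0,0],[0,0,0.064,0,0,0],[0,0,0,0,0,0],[0,0,0,0,0,0]]])

```text
clock: 19.6
tcp_pos: [0.4933, 0.2996, 0.0871]
orientation: [-0.0, 0.908, -0.42, 0.0]
wrist_force: [-0.9, -0.7, -0.4]
finger_gap: 0.0642
grip_force: 0.0
```

Emit:
drive_tool(series=[[[0,0,0,0,0,0],[0,0,0,0,0,0],[0,0,0,0,0,0],[0,0,0,0,0,0],[0,0,0,0,0,0],[0,0,0,0,0,0]]], jaw=-1, grip_force=60)

```text
clock: 20.35
tcp_pos: [0.4938, 0.3001, 0.0871]
orientation: [-0.001, 0.908, -0.42, 0.001]
wrist_force: [3.1, 4.0, 3.3]
finger_gap: 0.0189
grip_force: 61.1
```

```bash
python3 go.py .4932 .2995 .087 -.867
```

```text
clock 20.35 tcp [0.4938 0.3001 0.0871] theta -0.8666 tilt [ 0.0003 -0.0024 -1.    ] q [ 0.407   0.3781 -0.1621  1.0282  0.0004 -1.868 ]
shift shares [0.0005 0.0076 0.0011] turn share 0.00012305507758717752 | gap 0.018868220997576377 grip 61.0772305727005 F [3.0931 4.0365 3.318 ] M [ 0.6761 -0.4312 -0.0782]
```

Emit:
drive_tool(series=[[[0,0,0,0,0,0.03],[0,0,0,0,0,0.04],[0,0,0,0,0,0.04],[0,0,0,0,0,0.04],[0,0,0,0,0,0.04],[0,0,0,0,0,0.04],[0,0,0,0,0,0]]])

```text
clock: 21.22
tcp_pos: [0.4934, 0.3, 0.0871]
orientation: [0.001, -0.701, 0.713, -0.0]
wrist_force: [1.7, 4.6, 5.5]
finger_gap: 0.0187
grip_force: 61.3
```

```bash
python3 go.py .4932 .2995 .087 -.867
```

```text
clock 21.225 tcp [0.4934 0.3    0.0871] theta -1.5878 tilt [-0.0012 -0.0012 -1.    ] q [ 0.407   0.378  -0.1624  1.0289  0.0006 -1.1467]
shift shares [0.0043 0.0012 0.001 ] turn share -0.22944715956727355 | gap 0.01874646011168342 grip 61.29943370819092 F [1.7396 4.5752 5.5027] M [ 0.7959 -0.1689 -0.0373]
```

Emit:
drive_tool(series=[[[0,0,0,0,0,0.045],[0,0,0,0,0,0.045],[0,0,0,0,0,0.045],[0,0,0,0,0,0.045],[0,0,0,0,0,0.045],[0,0,0,0,0,0.045],[0,0,0,0,0,0.045],[0,0,0,0,0,0.045],[0,0,0,0,0,0.045],[0,0,0,0,0,0.045],[0,0,0,0,0,0.045],[0,0,0,0,0,0.045],[0,0,0,0,0,0.045],[0,0,0,0,0,0.045],[0,0,0,0,0,0.045],[0,0,0,0,0,0.045],[0,0,0,0,0,0.045],[0,0,0,0,0,0.03],[0,0,0,0,0,0],[0,0,0,0,0,0]]])

```text
clock: 23.72
tcp_pos: [0.493, 0.3013, 0.0871]
orientation: [-0.0, 0.454, 0.891, 0.002]
wrist_force: [0.9, 9.3, 3.8]
finger_gap: 0.0188
grip_force: 61.3
```

```bash
python3 go.py .4932 .2995 .087 -4.272; python3 - <<'E'
from h import *
S=viewer.read_camera("side");np.save("side5.npy",S)
sub=S[325:405,200:300].astype(int)
w=(sub.min(2)>125)&(sub.max(2)-sub.min(2)<40)
n,l,st,ce=cv2.connectedComponentsWithStats(w.astype(np.uint8))
for i in range(1,n):
    if st[i,4]>8: print(st[i],ce[i]+[200,325])
g=(sub[...,1]>1.6*sub[...,0])&(sub[...,1]>80)&(sub[...,1]>1.5*sub[...,2]); print("green",g.sum(),np.argwhere(g).mean(0)[::-1]+[200,325])
ax=np.array([.4932,.2995])
for a in(-1.13,-1.0,-1.26): print(a,proj("side",[[*(ax+.057*np.array([np.cos(a),np.sin(a)])),.102],[*(ax+.03*np.array([np.cos(a),np.sin(a)])),.134]]).ravel())
E
```

```text
clock 23.725 tcp [0.493  0.3013 0.0871] theta 2.2001 tilt [ 0.0024  0.0027 -1.    ] q [ 0.408   0.378  -0.1623  1.0284  0.003   1.3495]
shift shares [-0.0131 -0.0079  0.0009] turn share 0.060145123987070864 | gap 0.018771015343468214 grip 61.28245711326599 F [0.8647 9.2646 3.7995] M [ 1.5942 -0.2154 -0.0809]
[54  0  9 10 44] [257.77272727 329.04545455]
[ 0  2  7 17 73] [202.20547945 335.65753425]
[ 70   6  30  18 194] [282.36082474 339.83505155]
[79 37  6  3 11] [281.54545455 363.09090909]
[ 1 43  7  2 10] [203.4 368.7]
[ 1 53  7  3 12] [204.         379.33333333]
[96 57  4  5 11] [298.09090909 383.90909091]
[ 7 62  7  4 13] [210.30769231 388.84615385]
[20 69  5  5 14] [222.         395.85714286]
[53 69  3  6 13] [254.         396.69230769]
[37 71  3  6 13] [237.76923077 398.53846154]
green 0 [nan nan]
-1.13 [249.49556152 344.27655503 245.48266757 340.06852975]
-1.0 [245.53426048 344.11711302 243.32435031 339.9821453 ]
-1.26 [253.35375484 344.76824294 247.58202112 340.3342973 ]<stdin>:8: RuntimeWarning: Mean of empty slice.
  ret = um.true_divide(
```

Emit:
drive_tool(series=[[[0,0,0,0,0,0.03],[0,0,0,0,0,0.03],[0,0,0,0,0,0],[0,0,0,0,0,0]]])

```text
clock: 24.28
tcp_pos: [0.4932, 0.3014, 0.0871]
orientation: [-0.001, 0.535, 0.845, 0.002]
wrist_force: [0.5, 7.8, 4.2]
finger_gap: 0.0187
grip_force: 61.2
```

Emit:
drive_tool(series=[[[0,0,0,0,0,0],[0,0,0,0,0,0],[0,0,0,0,0,0],[0,0,0,0,0,0],[0,0,-0.1,0,0,0],[0,0,-0.25,0,0,0],[0,0,-0.3,0,0,0],[0,0,-0.3,0,0,0],[0,0,0,0,0,0],[-0.4,0,0,0,0,0],[-0.4,0,0,0,0,0],[-0.4,0,0,0,0,0],[-0.4,0,0,0,0,0],[0,0,0,0,0,0]]], jaw=0.5)

```text
clock: 26.02
tcp_pos: [0.5751, 0.1224, 0.1997]
orientation: [-0.0, 0.539, 0.842, -0.0]
wrist_force: [-0.6, 0.6, 0.2]
finger_gap: 0.064
grip_force: 0.0
```

```bash
python3 go.py .4932 .2995 .087 -4.272; cat > meas.py <<'E'
from fit import *
import sys
tag=sys.argv[1]
T=viewer.read_camera("top").copy();S=viewer.read_camera("side").copy();np.save("top"+tag,T);np.save("side"+tag,S)
ax=np.array([.4932,.2995]); gm={}
for c,im,(x0,x1,y0,y1) in(("top",T,(150,215,230,290)),("side",S,(200,300,325,405))):
    i=im.astype(int);r=np.zeros((480,640),bool);r[y0:y1,x0:x1]=1
    g=(i[...,1]>1.5*i[...,0])&(i[...,1]>1.35*i[...,2])&(i[...,1]>70)&r; gm[c]=g
    print(c,"green",g.sum(),(np.argwhere(g).mean(0)[::-1]) if g.any() else None)
    for th in((130 if c=="top" else 120),100):
        w=(i.min(2)>th)&(i.max(2)-i.min(2)<40)&r
        n,l,st,ce=cv2.connectedComponentsWithStats(w.astype(np.uint8))
        for k in range(1,n):
            if 8<st[k,4]<400: 
                P=atz(c,ce[k],.102)[:2]-ax; Q=atz(c,ce[k],.134)[:2]-ax
                print(c,th,st[k],ce[k].round(1),"z.102: r %.3f a %.3f"%(np.hypot(*P),np.arctan2(P[1],P[0])),"z.134: r %.3f a %.3f"%(np.hypot(*Q),np.arctan2(Q[1],Q[0])))
tab=[box(.072,0,0,.024,.01,.008)]
if all(g.any() for g in gm.values()):
    p,f=fit(tab,gm,[*ax,.09,-1.13],[.003,.003,.003,.1]);print("tab fit",p,f, "centre",place(np.array([[.072,0,0.]]),p))
E
python3 meas.py 6
```

```text
clock 26.025 tcp [0.5751 0.1224 0.1997] theta 2.003 tilt [-0.0004 -0.0009 -1.    ] q [ 0.0736  0.3413  0.0678  1.298  -0.0007  1.2122]
shift shares [ 1.6263 -0.0003  0.9386] turn share -0.0026013704266904625 | gap 0.06402824755161375 grip 0.0 F [-0.5942  0.6334  0.1514] M [-0.0001 -0.0015 -0.0315]
top green 0 None
top 130 [161 235   3   5  11] [162.1 237.1] z.102: r 0.067 a 0.508 z.134: r 0.061 a 0.404
top 130 [152 242   5   4  11] [153.7 243.6] z.102: r 0.068 a 0.926 z.134: r 0.059 a 0.863
top 130 [155 279   5   5  11] [157. 281.] z.102: r 0.071 a 2.535 z.134: r 0.067 a 2.645
top 130 [150 282  11   8  41] [153.  286.9] z.102: r 0.090 a 2.546 z.134: r 0.085 a 2.633
side green 27 [252.62962963 341.14814815]
side 120 [234 344   3   5  11] [234.9 346.3] z.102: r 0.054 a -0.641 z.134: r 0.018 a -0.187
side 120 [262 346   4   4  11] [263.8 347.6] z.102: r 0.058 a -1.635 z.134: r 0.039 a -2.344
side 120 [219 349   5   5  12] [220.8 350.8] z.102: r 0.058 a -0.147 z.134: r 0.037 a 0.560
side 120 [273 353   5   3  11] [275. 354.] z.102: r 0.063 a -2.093 z.134: r 0.059 a -2.713
side 120 [208 3
[... 1295 characters left out ...]
] [281.1 363.3] z.102: r 0.068 a -2.516 z.134: r 0.077 a -3.005
side 100 [201 367   8   4  24] [204.2 368.9] z.102: r 0.068 a 0.726 z.134: r 0.075 a 1.232
side 100 [200 378   8   4  23] [203.8 379.4] z.102: r 0.074 a 1.097 z.134: r 0.091 a 1.475
side 100 [207 387   8   5  25] [210.2 388.9] z.102: r 0.078 a 1.451 z.134: r 0.103 a 1.713
side 100 [200 390  26  15 155] [207.3 400. ] z.102: r 0.101 a 1.607 z.134: r 0.127 a 1.786
side 100 [219 393   6   7  23] [221.9 396. ] z.102: r 0.082 a 1.793 z.134: r 0.112 a 1.945
side 100 [252 394   5   6  22] [254.  396.5] z.102: r 0.083 a 2.456 z.134: r 0.115 a 2.400
side 100 [236 396   4   7  23] [237.5 398.7] z.102: r 0.084 a 2.124 z.134: r 0.116 a 2.172
```

Emit:
drive_tool(series=[[[-0.3,-0.28,0,0,0,0],[-0.3,-0.28,0,0,0,0],[-0.3,-0.28,0,0,0,0],[-0.3,-0.28,0,0,0,0],[-0.3,-0.28,0,0,0,0],[-0.3,-0.28,0,0,0,0],[-0.3,-0.28,0,0,0,0],[-0.3,-0.28,0,0,0,0],[0,0,0,0,0,0]]])

```text
clock: 27.25
tcp_pos: [0.4519, -0.2506, 0.2004]
orientation: [0.0, 0.538, 0.843, -0.0]
wrist_force: [-0.4, 0.6, -0.8]
finger_gap: 0.0643
grip_force: 0.0
```

```bash
python3 meas.py 7 | grep -v "^side 1"; python3 - <<'E'
from fit import *
# knob bar+disc: white line in top view, direction; refit tab with both old pictures
T=np.load("top7.npy").astype(int)
np.set_printoptions(linewidth=250)
print(T[242:266,164:206].min(2))
E
```

```text
top green 46 [198.23913043 248.91304348]
top 130 [150 230  16   9  72] [154.6 232.7] z.102: r 0.088 a 0.648 z.134: r 0.080 a 0.578
top 130 [172 232   2   5   9] [172.4 234.2] z.102: r 0.067 a 0.082 z.134: r 0.064 a -0.042
top 130 [161 235   3   5  10] [162.  237.2] z.102: r 0.067 a 0.513 z.134: r 0.061 a 0.409
top 130 [152 242   5   4  10] [153.8 243.8] z.102: r 0.067 a 0.929 z.134: r 0.059 a 0.866
top 130 [189 250   5   5  17] [191.1 252.2] z.102: r 0.050 a -1.168 z.134: r 0.056 a -1.246
top 130 [169 252  17   9  57] [176.6 256.4] z.102: r 0.011 a -0.800 z.134: r 0.017 a -1.196
top 130 [198 258   5   2   9] [200.2 258.6] z.102: r 0.071 a -1.527 z.134: r 0.078 a -1.549
top 130 [197 268   4   3   9] [198.4 269.1] z.102: r 0.072 a -1.928 z.134: r 0.079 a -1.908
top 130 [191 277   4   3   9] [192.6 277.9] z.102: r 0.072 a -2.317 z.134: r 0.077 a -2.259
top 130 [155 279   4   5  10] [156.8 281.1] z.102: r 0.072 a 2.531 z.134: r 0.067 a 2.641
top 130 [150 282  11   8  39] [153.1 287.1] z.102: r 0.090 a 2.551 z.134: r 0.085 a 2.638
top 100 [169 252  17   9  69] [177.1 256.1] z.102: r 0.013 a -0.831 z.134: r 0.019 a -1.185
side green 27 [252.62962963 341.14814815]
tab fit [ 0.4921929   0.30139022  0.09293298 -1.13900066] 0.7683603572357582 centre [[0.52232507 0.23599869 0.09293298]]
[[102 103  99 ... 136 138 138]
 [100 104  98 ... 139 136 138]
 [101  99  95 ... 136 139 140]
 ...
 [ 57  55  58 ... 101 103 119]
 [ 57  54  55 ... 103 102 118]
 [ 57  56  44 ... 102  99 114]]
```

```bash
python3 - <<'E'
from fit import *
from scipy.optimize import least_squares
np.set_printoptions(precision=4,suppress=True)
D={c:np.load(f"{c}7.npy").astype(float) for c in("top","side")}
ax=np.array([.4932,.2995])
def blobs(c,z,rlo,rhi,th):
    im=D[c];w=(im.min(2)>th)&(im.max(2)-im.min(2)<40)
    n,l,st,ce=cv2.connectedComponentsWithStats(w.astype(np.uint8),connectivity=8);o=[]
    for k in range(1,n):
        if not 5<=st[k,4]<=40: continue
        x,y,ww,hh=st[k,:4];sl=(slice(y-2,y+hh+2),slice(x-2,x+ww+2));I=np.clip(im[sl].min(2)-np.median(im[sl].min(2)),0,None)
        yy,xx=np.mgrid[sl];p=[(I*xx).sum()/I.sum(),(I*yy).sum()/I.sum()];P=atz(c,p,z)[:2]
        if rlo<np.hypot(*(P-ax))<rhi: o.append(P)
    return np.array(o)
for c in("top","side"):
    B=blobs(c,.091,.058,.082,125 if c=="top" else 115)
    f=lambda q:np.hypot(*(B-q[:2]).T)-q[2]
    r=least_squares(f,[*ax,.07],loss="soft_l1",f_scale=.001);print(c,"ticks",len(B),"centre r",r.x,"res mm",(f(r.x)*1e3).round(1),"ang",np.sort(np.arctan2(*(B-r.x[:2]).T[::-1])).round(3))
def line(mask,z,wt):
    yx=np.argwhere(mask);P=np.array([atz("top",p[::-1],z)[:2] for p in yx]);w=wt[mask]
    m=(P*w[:,None]).sum(0)/w.sum();u=np.linalg.svd((P-m)*np.sqrt(w)[:,None],full_matrices=False)[2][0];u*=np.sign(-u[1]);return m,np.arctan2(u[1],u[0])
T=D["top"];v=T.min(2);r=np.zeros(v.shape,bool)
r1=r.copy();r1[250:262,167:187]=1;m=r1&(v>85)&(T.max(2)-v<40);print("bar line",m.sum(),line(m,.134,v-50))
r2=r.copy();r2[248:256,188:195]=1;m2=r2&(v>110)&(T.max(2)-v<40);mp,_=line(m2,.102,v-50);print("pointer",m2.sum(),mp)
g=(T[...,1]>1.3*T[...,0])&(T[...,1]>1.2*T[...,2])&(T[...,1]>70);g[:,:185]=0;g[:,215:]=0;g[:235]=0;g[265:]=0
mg,ag=line(g,.098,T[...,1]-np.maximum(T[...,0],T[...,2]));print("green",g.sum(),mg,ag)
# same on the first picture
for q in(ax,): print([np.arctan2(*(k-q)[::-1]) for k in(mp,mg)],[np.hypot(*(k-q)) for k in(mp,mg)])
print("v");print("\n".join(" ".join("%3d"%x for x in row) for row in v[246:262,166:206]))
E
```

```text
return _methods._mean(a, axis=axis, dtype=dtype,
  ret = ret.dtype.type(ret / rcount)
Traceback (most recent call last):
ValueError: operands could not be broadcast together with shapes (0,9) (9,9)
```

```bash
cat > fine.py <<'E'
from fit import *
import sys
from scipy.optimize import least_squares
np.set_printoptions(precision=4,suppress=True)
D={c:np.load(f"{c}{sys.argv[1]}.npy").astype(float) for c in("top","side")}
ax=np.array([.4932,.2995])
def blobs(c,z,rlo,rhi,th):
    im=D[c];w=(im.min(2)>th)&(im.max(2)-im.min(2)<40)
    n,l,st,ce=cv2.connectedComponentsWithStats(w.astype(np.uint8),connectivity=8);o=[]
    for k in range(1,n):
        P=atz(c,ce[k],z)[:2]
        if 5<=st[k,4]<=40 and rlo<np.hypot(*(P-ax))<rhi: o.append(P)
    return np.array(o)
for c in("top","side"):
    B=blobs(c,.091,.058,.082,125 if c=="top" else 115)
    f=lambda q:np.hypot(*(B-q[:2]).T)-q[2]
    r=least_squares(f,[*ax,.07],loss="soft_l1",f_scale=.001);print(c,"ticks",len(B),"centre r",r.x,"res mm",(f(r.x)*1e3).round(1),"ang",np.sort(np.arctan2(*(B-r.x[:2]).T[::-1])).round(3))
def line(mask,z,wt):
    yx=np.argwhere(mask);P=np.array([atz("top",p[::-1],z)[:2] for p in yx]);w=wt[mask]
    m=(P*w[:,None]).sum(0)/w.sum();u=np.linalg.svd((P-m)*np.sqrt(w)[:,None],full_matrices=False)[2][0];u*=np.sign(-u[1]);return m,np.arctan2(u[1],u[0])
T=D["top"];v=T.min(2);r=np.zeros(v.shape,bool)
r1=r.copy();r1[250:262,167:187]=1;m=r1&(v>85)&(T.max(2)-v<40);print("bar line",m.sum(),line(m,.134,v-50))
r2=r.copy();r2[248:256,188:195]=1;m2=r2&(v>110)&(T.max(2)-v<40);mp,_=line(m2,.102,v-50);print("pointer",m2.sum(),mp)
g=(T[...,1]>1.3*T[...,0])&(T[...,1]>1.2*T[...,2])&(T[...,1]>70);g[:,:185]=0;g[:,215:]=0;g[:235]=0;g[265:]=0
mg,ag=line(g,.098,T[...,1]-np.maximum(T[...,0],T[...,2]));print("green",g.sum(),mg,ag)
print("pointer->green dir",np.arctan2(*(mg-mp)[::-1]))
for q in(ax,r.x[:2]): print(q,"angles ptr,green",[np.arctan2(*(k-q)[::-1]) for k in(mp,mg)],[np.hypot(*(k-q)) for k in(mp,mg)])
E
python3 fine.py 7; python3 - <<'E'
import numpy as np
v=np.load("top7.npy").min(2)
print("\n".join(" ".join("%3d"%x for x in row) for row in v[246:262,166:206]))
E
```

```text
top ticks 12 centre r [0.4913 0.301  0.0699] res mm [ 0.4  0.4 -0.2 -0.2  0.6 -1.1 -0.7 -0.3  0.6 -0.4 -0.1  0.8] ang [-2.304 -1.901 -1.491 -0.7   -0.3    0.11   0.501  0.909  1.304  1.706
  2.105  2.501]
side ticks 12 centre r [0.4922 0.3016 0.07  ] res mm [ 0.  -0.4  0.2 -0.   0.1  0.3 -0.6  0.5  0.  -0.2 -0.  -0. ] ang [-2.298 -1.9   -1.497 -0.698 -0.298  0.106  0.508  0.906  1.302  1.697
  2.1    2.5  ]
bar line 78 (array([0.4998, 0.2826]), np.float64(-1.143855332848538))
pointer 22 [0.5127 0.254 ]
green 53 [0.5223 0.2359] -1.1621569480646088
pointer->green dir -1.0854868170274123
 61  59  54  53  58  56  56  58  59  58  55  58  54  59  58  54  59  62  79  92  96 100  97 100 100 101 102 100 101 101 101  98  97  89  78  63  71 105 138 139
 59  59  57  55  55  59  59  56  53  54  61  60  54  57  54  57  57  55  56  64  81  96  95 103 102 100 101 101 100  98  97  86  72  54  42  37  53  95 136 140
 55  58  58  56  54  60  57  54  57  56  55  58  57  55  59  57  54  58  58  56  64  82  93  96 100 101 101 100  95  86  68  45  38  38  33  40  57 101 134 139
 54  56  55  56  59  59  57 
[... 1636 characters left out ...]
 43  47  46  52  56  56  58  58  56  79  94 101  99 101 101 130 184 208 187 187 170 112 104 117
 54  54  68 139 203 189 155 119  79  66  54  47  43  49  45  45  48  58  59  61  59  57  62  55  58  78  97  99 102 101 100 104 116 124 118 120 114 102 104 116
 58  55  58  69  90  85  74  66  51  49  47  45  47  48  50  55  55  53  58  58  57  57  60  57  53  78  97  98 102 104  98 101 101  98 102 101 104 101 103 109Traceback (most recent call last):
  File "fine.py", line 27, in <module>
    for q in(ax,r.x[:2]): print(q,"angles ptr,green",[np.arctan2(*(k-q)[::-1]) for k in(mp,mg)],[np.hypot(*(k-q)) for k in(mp,mg)])
                ^^^
AttributeError: 'numpy.ndarray' object has no attribute 'x'
```

```bash
python3 - <<'E'
from h import *
S0=np.load("side0.npy").astype(int)
for c in("top","side"):
    a=np.load(c+"0.npy").astype(int);b=viewer.read_camera(c).astype(int);d=np.abs(a-b).max(2)>60
    n,l,st,ce=cv2.connectedComponentsWithStats(d.astype(np.uint8))
    print(c,[(st[k].tolist()) for k in range(1,n) if st[k,4]>15])
    for l in("evidence_box","jar","bottle","brush","offcut"):
        print(c,l,[(round(x["score"],2),x["location"],int(x["region"].sum())) for x in models.silhouettes(l,c)[:5]])
s=env.get_state();print(s["clock"],s["wrist_force"],s["qvel"])
E
```

```text
top [[272, 221, 24, 33, 526], [330, 229, 119, 83, 3924], [155, 252, 31, 23, 135], [156, 303, 155, 177, 3100], [378, 311, 36, 5, 50], [377, 315, 152, 72, 4477], [285, 317, 110, 79, 4141], [270, 355, 27, 31, 352], [321, 373, 274, 89, 4315], [363, 390, 9, 12, 35], [607, 396, 8, 15, 56], [238, 399, 5, 8, 18], [244, 403, 10, 12, 45], [596, 406, 12, 11, 91], [259, 409, 34, 21, 379], [321, 410, 36, 48, 244], [602, 418, 17, 24, 115], [243, 438, 4, 16, 27], [253, 447, 66, 27, 284], [616, 449, 11, 12, 79], [257, 453, 42, 27, 797], [587, 454, 18, 5, 29], [567, 459, 12, 3, 18], [312, 462, 14, 18, 127], [165, 464, 8, 7, 36]]
top evidence_box [(0.71, [339.2, 162.0], 630), (0.59, [378.4, 236.3], 2109)]
top jar [(0.68, [261.7, 162.5], 354)]
top bottle [(0.93, [338.3, 158.2], 650)]
top brush [(0.58, [280.2, 299.1], 596)]
top offcut [(0.81, [416.3, 178.3], 504), (0.75, [463.5, 230.7], 567), (0.75, [473.8, 292.4], 479), (0.66, [285.2, 236.5], 484)]
side [[389, 0, 90, 216, 5245], [495, 0, 22, 73, 713], [517, 0, 14, 107, 1188], [544, 0, 6, 13, 51], [551, 20, 41, 52, 815], [402, 31, 11, 32, 85], [527, 31,
[... 717 characters left out ...]
, 319, 9, 12, 52], [462, 327, 13, 31, 243], [519, 327, 14, 9, 79], [506, 331, 10, 11, 79], [376, 334, 131, 118, 3660], [616, 334, 24, 23, 386], [240, 337, 13, 15, 133], [236, 339, 5, 5, 19], [536, 338, 6, 15, 45], [239, 353, 8, 37, 198], [438, 360, 66, 30, 339], [481, 362, 14, 6, 51], [498, 403, 24, 23, 270]]
side evidence_box [(0.96, [373.2, 251.2], 4448)]
side jar [(0.74, [205.8, 291.1], 727)]
side bottle [(0.74, [261.5, 234.8], 1485)]
side brush [(0.82, [363.2, 342.8], 837), (0.29, [298.0, 294.7], 6169)]
side offcut [(0.8, [315.6, 219.9], 522), (0.59, [381.0, 209.8], 452)]
27.95 [ 0.46796874  0.26229996 -0.6900374 ] [-0.00460644 -0.00056705  0.00066346  0.00052491 -0.00027812 -0.00084887]
```

The only changes besides the arm and its shadow are the offcut, which is now in the bin, and the knob. The evidence box, bottle, jar and brush show no change. The pointer and the green tab agree to about 1°, so I hand in.

```bash
python3 -c "
from h import *
print(order.hand_in())"
```

```text
the job is handed in; nothing more can be done
None
```

The pink offcut is in the blue bin, and the knob was turned clockwise in one grip, with no regrasp needed, until its pointer was within about 1° of the green tab. The evidence box, bottle, jar and brush did not move, and the job was handed in at about 28 s; the hand-in returned no verdict.

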